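Lock the rack and start the tube mixer

ROBOT

A 6-joint arm with a two-finger parallel gripper is mounted at the origin on the work surface. World frame = base frame: x ahead of the robot, y to its left, z up, the work surface at z = 0. Lengths are in m, angles in rad, forces in N, time in s.
With the tool pointing down it reaches from about 0.35 to 0.975 m from the base axis. Payload 7.1 kg.
Tool frame: the origin (TCP) lies midway between the tips of the shut fingers; the grasp point (between the pads) lies 19 mm behind it (arm.grasp_offset is the distance from the TCP to the grasp point, in m); y points along the fingers, z is the direction in which the jaws open and shut, and the axes are right-handed (so a half turn about y gives the same grasp; the last joint's range is limited). The gripper opens to 88 mm and grips with 3 to 60 N. Pads are 20 mm wide; open, the fingers measure 115 mm over their backs; the gripper's body (75 mm by 178 mm) begins 61 mm behind the grasp point.
Start: joints at [-1.249, 0.423, 1.63, -0, 1.089, -0.019], TCP at [0.209, -0.589, 0.223] pointing down, gripper open.
Joint ranges: [-3, 3], [-0.9, 2.11], [0.09, 2.58], [-1.31, 4.45], [0.11, 2.69], [-2.54, 2.54]. Speed limits (rad/s): [2.39, 2.39, 3.01, 3.14, 3.14, 3.14].

INTERFACE

Orientations are given as a rotation vector (axis times angle).
In Python, from cell import arm gives the robot as it stands.
- The arm moves only by the tool move_arm, never from a script. Its argument "moves" is a list of rows, each an object with "hand": the finger opening in m, from 0 to 0.0878; "translation": the shift along the tool's x, y, z in m, a list of three; "dr": the turn, a rotation vector about the tool's x, y, z in rad, a list of three. In form: [{"hand": hand, "translation": [x, y, z], "dr": [ax, ay, az]}, ...]. A call has 1 to 12 rows; each row shifts and turns the commanded pose from where the row before left it, along the tool's axes as they then stand; what a row does not reach is not made up. A row lasts 1/10 s, in which the tool goes at most 50 mm and 8.59 degrees, less where a joint would pass 70% of its speed; a pose out of reach is approached as far as the arm can. A call is refused whole if a number of a shift passes 0.05 or a number of a turn 0.15, either way. A call with a gripper value outside its range is refused whole. The fingers move at their own pace and stop on an object; "newtons" is the grip in N (left out, the last holds). Time passes only in rows, so rows that do not move let the fingers close. It gives the time, the measured TCP pose, the force and the opening at its end, in the units of the state.
- arm.sense(): the state, without advancing time (a new reading comes with each control period).
- arm.grab_frame(name): name is "scene" or "top"; returns the picture (400x640x3 uint8, red, green, blue); there is no depth.
- arm.camera_model(name): a dict with "vfov" (degrees; the focal length in pixels is half the picture's height over the tangent of half this angle, whatever the lens; pixels are square), "cx", "cy" (the principal point, pixels), "dist_coeffs" ([k1, k2, p1, p2, k3] as OpenCV has them; the pictures are not rectified), "position" and "rotation" of the camera in the world. Camera axes: x right, y down, z forward; pixel columns grow to the right and rows downward; lengths in m; the calibration is good to about 2 mm. A picture is of the moment at which its call begins. camera_model takes no time and is no camera call.
- arm.close_job(): hands the job in, once; it reports no verdict.
The state is a dict: "time_s": time; "joint_pos": joint angles; "dq": joint speeds; "effort": joint torques, N m; "tcp_pos": TCP position; "eef_rot": TCP orientation; "contact_force": force on the tool from outside, world axes, zero at the start; "torque": the same for the moment, N m; "opening": finger opening in m.
Only numpy, scipy, OpenCV 4.12 (cv2) and the standard library are available. Lean on these libraries where they do the work, as an engineer would, in place of code of your own. Each camera call takes 0.05 s, during which the arm holds its last target.

TASK

Start the tube mixer with your closed fingers: push the orange latch fully home towards the rack, then press the white-marked end of the rocker switch fully down, and then press the green key fully down and let it come up again. Keep to that order, do not press the yellow or red key, and pick nothing up: the rack and everything else standing about stay where they are.

Things in the scene. Friction and masses are not known exactly. Their poses are not given: they have to be found in the camera images.
- dock: White tube-mixer dock, fixed, 250 mm (x) x 170 mm (y), deck 20 mm above the bench. Origin: centre of its underside, on the bench. +x runs from the latch (near end) to the rack bay (far end), z up. It may stand left or right of the panel.
- latch_face (a point): Orange upright tab of the dock's sliding rack latch: 44 mm wide (dock y), 10 mm thick (dock x), from 22 to 64 mm above the bench. Point: centre of its near face (the side turned away from the rack), 45 mm above the bench; moves with the latch. The deck reaches 30 mm behind this face when the latch is fully open, and nothing stands there. Steel rails and bolts beside and before the tab are flat and low.
- latch (a joint): Latch travel along dock +x, towards the rack, m: 0 fully open, 0.030 fully home against its stop. Starts at 0 to 0.010. Slides with about 3 N of friction and stays where it is left.
- panel: Grey control panel, fixed, 150 mm (x) x 280 mm (y) x 35 mm tall. Origin: centre of its underside, on the bench. Same yaw for all its switches. Four black switch housings (78 x 50 mm, 10 mm tall) stand on it in a row along its y, 64 mm apart, in any order.
- rocker_mark (a point): Dark grey rocker switch, 64 mm long along panel x, 32 mm wide, a shallow V of two flat halves, pivot in the middle 51 mm above the bench. A white bar marks the far (panel +x) half, which stands up at the start. Point: centre of the white bar on the top face, 22 mm from the pivot; moves with the rocker, about 61 mm above the bench when off and 54 mm when fully on (that half then lies level).
- rocker (a joint): Rocker angle, rad: 0 off, 0.34 fully on (white-marked half pressed down until level). Starts at 0 to 0.05. Needs about 2.5 N at the white bar and stays where it is left.
- green_top (a point): 30 x 30 mm square green push key in a black housing on the panel. Point: centre of its top face when not pressed, 57 mm above the bench; moves with the key. This is the start key.
- green (a joint): Green key travel downwards, m: 0 up, 0.006 fully down. Springs back; 1.7 N to start moving, 5 N fully down.
- yellow_top (a point): 30 x 30 mm square yellow push key in a black housing on the panel. Point: centre of its top face when not pressed, 57 mm above the bench; moves with the key. Same spring as the green key. Not to be pressed.
- yellow (a joint): Yellow key travel downwards, m: 0 up, 0.006 fully down.
- red_top (a point): 30 x 30 mm square red push key in a black housing on the panel. Point: centre of its top face when not pressed, 57 mm above the bench; moves with the key. Same spring as the green key. Not to be pressed.
- red (a joint): Red key travel downwards, m: 0 up, 0.006 fully down.
- rack: Loose white tube rack with 12 blue-capped tubes, 116 x 90 mm, 55 mm tall, standing in the dock's bay (tops 75 mm above the bench). Origin: centre of its underside.
- cap_bench: Loose blue tube cap, 32 mm across, 12 mm tall, on the bench on the robot's side of the work. Origin: centre of its underside.
- cap_dock: Loose blue tube cap, 32 mm across, 12 mm tall, lying on the dock's deck to the left (dock +y) of the latch. Origin: centre of its underside.
- cap_panel: Loose blue tube cap, 32 mm across, 12 mm tall, lying on the far edge of the panel behind the switches. Origin: centre of its underside.
- tube: Loose capped sample tube standing on the bench behind and between dock and panel, 35 mm across, 99 mm tall. Origin: centre of its underside.
- beaker: Loose glass beaker, 70 mm across, 85 mm tall, at the left. Origin: centre of its underside.
- jar: Loose amber jar, 60 mm across, 85 mm tall, at the right. Origin: centre of its underside.
- pink_rack: Loose pink rack with six tubes, 90 x 130 mm, 80 mm tall, at the right. Origin: centre of its underside.

How it is judged:
By the outcome, as a careful person would: the job done as asked, in the order asked, and still so for the second after the job is handed in, with the robot touching nothing.
It also fails if it takes over 48 s, if anything falls off the work surface, if the arm or the gripper's body presses on something with over 40 N, if the wrist force passes 120 N, or if a joint passes its speed limit or range.

## Working session

There is one attempt and no reset: what is moved stays moved. The work goes in short steps, Python scripts to look and compute and a tool call to move; the robot and the scene stay as the last step left them, time stands still between calls to the robot, and variables do not carry over. Pictures are saved under pics/ and viewed, and the job is handed in when it is done.

Besides the shell and the picture viewer there is one more tool, called after "Request:" as name([rows], argument=value, ...), one row to a line, values as JSON. move_arm: Moves the arm, as the interface text tells. Its arguments: {"type":"object","properties":{"moves":{"type":"array","items":{"type":"object","properties":{"hand":{"type":"number"},"translation":{"type":"array","items":{"type":"number"}},"dr":{"type":"array","items":{"type":"number"}}}}},"newtons":{"type":"number"}},"required":["moves"]}

```bash
ls; mkdir -p pics; python3 - <<'E'
from cell import arm
import cv2
s=arm.sense();print(s)
for n in("scene","top"):
    f=arm.grab_frame(n);cv2.imwrite(f"pics/{n}0.png",f[:,:,::-1]);print(n,arm.camera_model(n))
E
```

```text
pics
{'time_s': 0.0, 'joint_pos': array([-1.24900885e+00,  4.23825351e-01,  1.63068084e+00,  5.09808826e-06,
        1.08859967e+00, -1.90039099e-02]), 'dq': array([-0.00081593,  0.00015377, -0.00010871,  0.00074585,  0.00207961,
       -0.00047575]), 'effort': array([-7.45632824e-04, -5.44628835e+01, -2.73663712e+01,  6.43520197e-02,
        2.28954793e-02, -6.70348027e-05]), 'tcp_pos': array([ 0.20874414, -0.58852401,  0.22191497]), 'eef_rot': array([-0.35064362,  2.03808217, -2.03498955]), 'contact_force': array([ 0.05926804, -0.21760648,  0.51140758]), 'torque': array([ 0.00258724, -0.04462684,  0.03388493]), 'opening': 0.0878503621883636}
scene {'vfov': 46.908899440623216, 'cx': 322.57689627043953, 'cy': 201.30736356864443, 'dist_coeffs': array([-0.11463605,  0.        ,  0.        ,  0.        ,  0.        ]), 'position': array([ 1.44175148, -0.8639997 ,  0.95995235]), 'rotation': array([-2.06230036, -0.87643561,  0.47667535])}
top {'vfov': 43.5505342373237, 'cx': 315.46658208770316, 'cy': 189.90408809286305, 'dist_coeffs': array([-0.05978446,  0.        ,  0.        ,  0.        ,  0.        ]), 'position': array([ 0.3304916 , -0.04695321,  1.4309465 ]), 'rotation': array([-2.10386658,  2.14421059, -0.15468949])}
```

View pics/scene0.png

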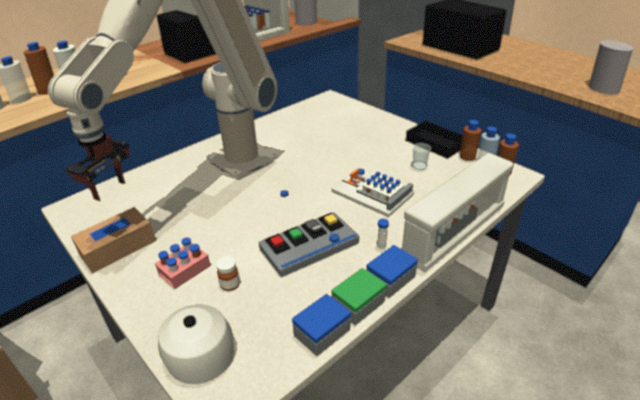

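View pics/top0.png

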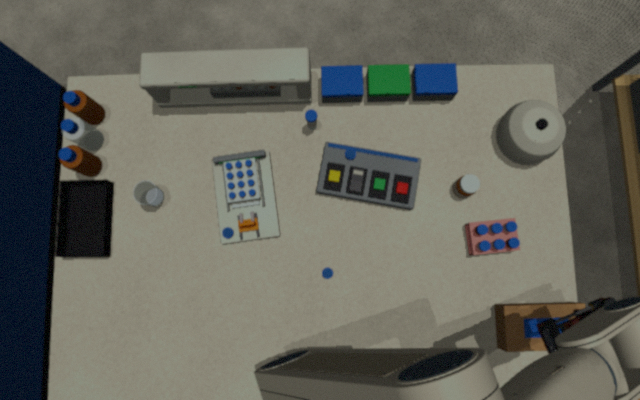

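The top view shows the dock at about (247,197) with the orange latch at (248,225). The panel is at about (369,176). From left to right it has the yellow key (334,176), rocker (357,180), green key (380,184) and red key (402,187). I'll zoom in next.

```bash
python3 - <<'E'
import cv2
t=cv2.imread('pics/top0.png')
c=t[140:250,205:285];cv2.imwrite('pics/dockz.png',cv2.resize(c,None,fx=7,fy=5.4 and 7,interpolation=cv2.INTER_CUBIC)[:770][170:])
c=t[135:215,310:430];cv2.imwrite('pics/panz.png',cv2.resize(c,None,fx=6,fy=6,interpolation=cv2.INTER_CUBIC))
s=cv2.imread('pics/scene0.png')
c=s[155:275,250:420];cv2.imwrite('pics/scz.png',cv2.resize(c,None,fx=4.5,fy=4.5,interpolation=cv2.INTER_CUBIC))
E
```

```text
(no output)
```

View pics/dockz.png

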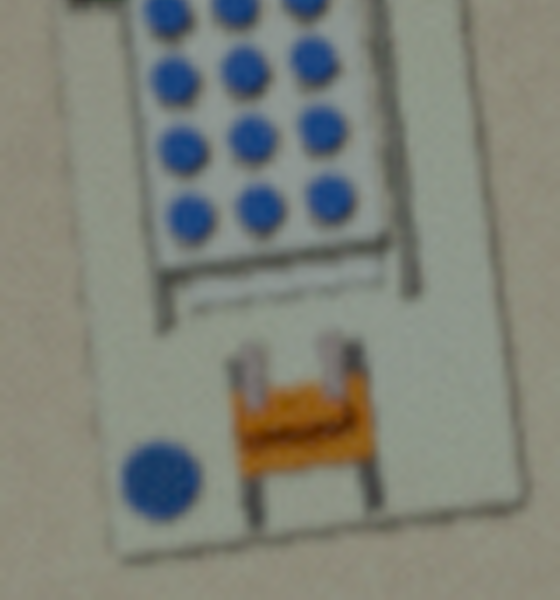

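View pics/panz.png

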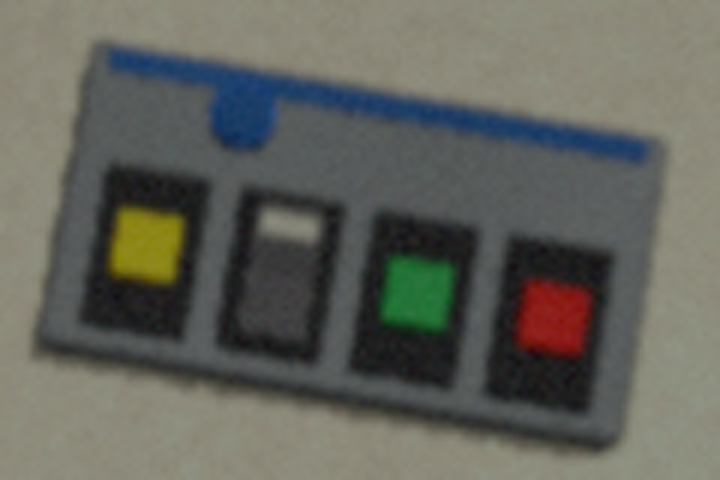

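View pics/scz.png

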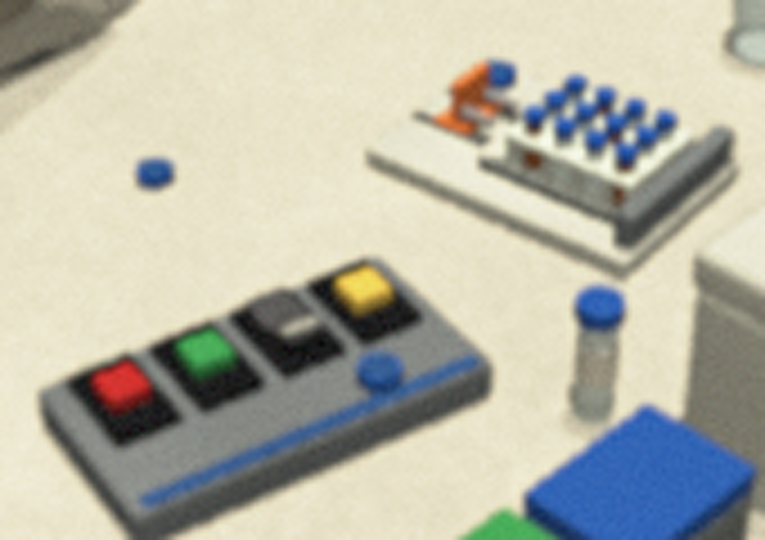

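```bash
cat > h.py <<'E'
import numpy as np,cv2
from cell import arm
def cam(n):
    m=arm.camera_model(n);f=200/np.tan(np.radians(m['vfov'])/2)
    return np.array([[f,0,m['cx']],[0,f,m['cy']],[0,0,1]]),m['dist_coeffs'],cv2.Rodrigues(m['rotation'])[0],m['position']
def ray(n,p,z):
    K,d,R,t=cam(n);q=cv2.undistortPoints(np.array([[p]],float),K,d)[0,0]
    v=R@[q[0],q[1],1];return t+v*(z-t[2])/v[2]
def proj(n,P):
    K,d,R,t=cam(n);return cv2.projectPoints(np.array(P,float).reshape(-1,3),cv2.Rodrigues(R.T)[0],-R.T@t,K,d)[0][:,0]
E
python3 - <<'E'
from h import *
np.set_printoptions(precision=4,suppress=True)
def D(u,v):return ((u+.5)/7-.5+205,(v+170.5)/7-.5+140)
def P(u,v):return ((u+.5)/6-.5+310,(v+.5)/6-.5+135)
def S(u,v):return ((u+.5)/4.5-.5+250,(v+.5)/4.5-.5+155)
print('R cams',cam('top')[2][:,2])
a,b=ray('top',D(118,560),.02),ray('top',D(525,508),.02);print('dock near corners',a,b,np.linalg.norm(a-b))
print('scene dock near right',ray('scene',S(368,157),.02),'far right',ray('scene',S(622,275),.02)) 
for uv in((235,390),(365,375),(245,475),(373,460),(240,435),(352,412)):print('lat',uv,ray('top',D(*uv),.064),ray('top',D(*uv),.025))
for n,uv,s,z in(('yel',(146,244),(365,288),.057),('grn',(419,293),(206,350),.057),('red',(554,318),(122,385),.057),('bar',(291,224),(300,326),.061)):
    print(n,ray('top',P(*uv),z),ray('scene',S(*s),z))
for uv in((95,45),(665,140),(40,348),(615,445)):print('panel',ray('top',P(*uv),.035))
print('rack tops')
print(ray('scene',S(490,62),.064),ray('scene',S(452,80),.064))
E
```

```text
R cams [ 0.1666  0.0202 -0.9858]
dock near corners [0.4198 0.2505 0.02  ] [0.4379 0.0855 0.02  ] 0.16601851318836555
scene dock near right [0.4545 0.0789 0.02  ] far right [0.6973 0.1042 0.02  ]
lat (235, 390) [0.483  0.1956 0.064 ] [0.4874 0.2026 0.025 ]
lat (365, 375) [0.488  0.1442 0.064 ] [0.4925 0.1497 0.025 ]
lat (245, 475) [0.4495 0.1914 0.064 ] [0.4529 0.1982 0.025 ]
lat (373, 460) [0.4545 0.141  0.064 ] [0.458  0.1464 0.025 ]
lat (240, 435) [0.4652 0.1935 0.064 ] [0.4691 0.2004 0.025 ]
lat (352, 412) [0.4735 0.1493 0.064 ] [0.4776 0.1549 0.025 ]
yel [ 0.6031 -0.0711  0.057 ] [ 0.6085 -0.0729  0.057 ]
grn [ 0.5773 -0.1972  0.057 ] [ 0.5811 -0.1969  0.057 ]
red [ 0.5642 -0.2592  0.057 ] [ 0.5692 -0.2605  0.057 ]
bar [ 0.6104 -0.1386  0.061 ] [ 0.6109 -0.1373  0.061 ]
panel [ 0.7052 -0.0493  0.035 ]
panel [ 0.6526 -0.3194  0.035 ]
panel [ 0.5587 -0.0204  0.035 ]
panel [ 0.5071 -0.2884  0.035 ]
rack tops
[0.4734 0.1997 0.064 ] [0.4704 0.1583 0.064 ]
```

```bash
cat >> h.py <<'E'
from scipy.spatial.transform import Rotation as Ro
np.set_printoptions(precision=4,suppress=True)
def st():
    s=arm.sense();R=Ro.from_rotvec(s['eef_rot']).as_matrix()
    print('t',round(s['time_s'],2),'tcp',s['tcp_pos'],'F',s['contact_force'],'op',round(s['opening'],4));print('R cols x,y,z',R[:,0],R[:,1],R[:,2]);print('q',s['joint_pos']);return s,R
def plan(p,yaw):
    # tool y down; tool z horizontal at world angle yaw
    s,R=st();z=np.array([np.cos(yaw),np.sin(yaw),0]);y=np.array([0,0,-1.]);T=np.stack([np.cross(y,z),y,z],1)
    print('tool translation',R.T@(np.array(p)-s['tcp_pos']),'dr',Ro.from_matrix(R.T@T).as_rotvec())
E
python3 - <<'E'
from h import *
st()
t=cv2.imread('pics/scene0.png')
c=t[160:195,325:390];cv2.imwrite('pics/lz.png',cv2.resize(c,None,fx=12,fy=12,interpolation=cv2.INTER_CUBIC))
t=cv2.imread('pics/top0.png')
c=t[205:250,215:285];cv2.imwrite('pics/lz2.png',cv2.resize(c,None,fx=11,fy=11,interpolation=cv2.INTER_CUBIC))
E
```

```text
t 0.1 tcp [ 0.2088 -0.5886  0.222 ] F [ 0.0297  0.0569 -0.936 ] op 0.0879
R cols x,y,z [-0.9425 -0.3343 -0.    ] [-0.0004  0.0013 -1.    ] [ 0.3343 -0.9425 -0.0014]
q [-1.249   0.4238  1.6306  0.      1.0886 -0.019 ]
```

View pics/lz.png

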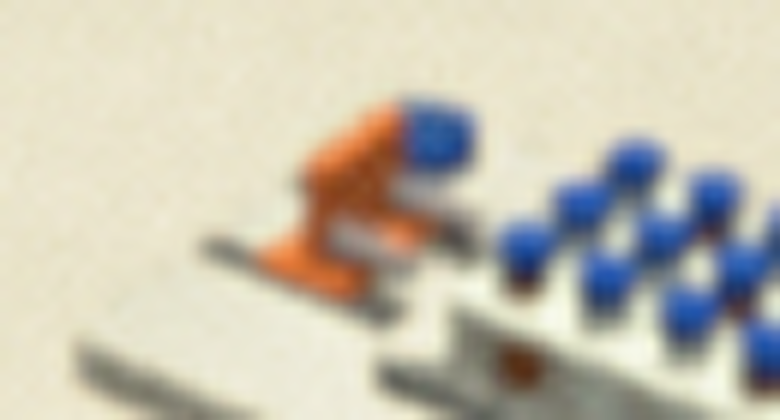

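View pics/lz2.png

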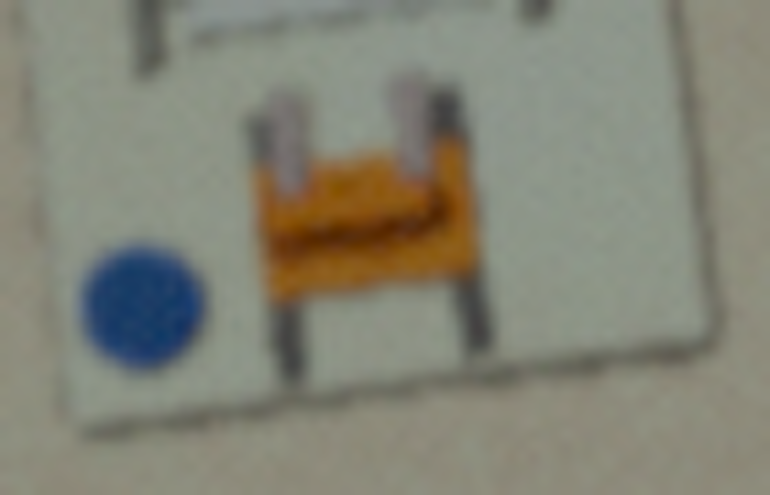

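The tab stands near x≈0.465, y≈0.173. I'll close the fingers, turn to the dock's yaw and travel high to a point behind the latch.

Request:
move_arm([
  {"hand":0,"translation":[0,0,0],"dr":[0,0.116,0]},
  {"hand":0,"translation":[0,0,0],"dr":[0,0.116,0]},
  {"hand":0,"translation":[-0.034,0,-0.033],"dr":[0,0,0]},
  {"hand":0,"translation":[-0.034,0,-0.033],"dr":[0,0,0]},
  {"hand":0,"translation":[-0.034,0,-0.033],"dr":[0,0,0]},
  {"hand":0,"translation":[-0.034,0,-0.033],"dr":[0,0,0]},
  {"hand":0,"translation":[-0.034,0,-0.033],"dr":[0,0,0]},
  {"hand":0,"translation":[-0.034,0,-0.033],"dr":[0,0,0]},
  {"hand":0,"translation":[-0.034,0,-0.033],"dr":[0,0,0]},
  {"hand":0,"translation":[-0.034,0,-0.033],"dr":[0,0,0]},
], newtons=20)

```text
time_s: 1.1
tcp_pos: [0.4514, -0.2953, 0.2225]
eef_rot: [-0.118, 2.166, -2.165]
contact_force: [-0.5, -1.0, 0.1]
opening: 0.0112
```

Request:
move_arm([
  {"hand":0,"translation":[-0.001,0,-0.039],"dr":[0,0,0]},
  {"hand":0,"translation":[-0.001,0,-0.039],"dr":[0,0,0]},
  {"hand":0,"translation":[-0.001,0,-0.039],"dr":[0,0,0]},
  {"hand":0,"translation":[-0.001,0,-0.039],"dr":[0,0,0]},
  {"hand":0,"translation":[-0.001,0,-0.039],"dr":[0,0,0]},
  {"hand":0,"translation":[-0.001,0,-0.039],"dr":[0,0,0]},
  {"hand":0,"translation":[-0.001,0,-0.039],"dr":[0,0,0]},
  {"hand":0,"translation":[-0.001,0,-0.039],"dr":[0,0,0]},
  {"hand":0,"translation":[-0.001,0,-0.039],"dr":[0,0,0]},
  {"hand":0,"translation":[-0.001,0,-0.039],"dr":[0,0,0]},
  {"hand":0,"translation":[-0.001,0,-0.039],"dr":[0,0,0]},
  {"hand":0,"translation":[-0.001,0,-0.039],"dr":[0,0,0]},
])

```text
time_s: 2.3
tcp_pos: [0.4112, 0.171, 0.2226]
eef_rot: [-0.118, 2.165, -2.166]
contact_force: [0.0, -0.2, 0.5]
opening: 0.0003
```

```bash
python3 - <<'E'
from h import *
plan([.41,.1675,.042],-1.464)
E
```

```text
t 2.3 tcp [0.4112 0.171  0.2226] F [ 0.0369 -0.2346  0.4968] op 0.0003
R cols x,y,z [-0.9941 -0.1086  0.0001] [-0.0001 -0.0001 -1.    ] [ 0.1086 -0.9941  0.0001]
q [ 0.3674  0.156   2.011  -0.0001  0.9747  1.8294]
tool translation [0.0015 0.1806 0.0033] dr [-0.0001  0.0021  0.0001]
```

Request:
move_arm([
  {"hand":0,"translation":[0,0.04,0.003],"dr":[0,0,0]},
  {"hand":0,"translation":[0,0.04,0],"dr":[0,0,0]},
  {"hand":0,"translation":[0,0.04,0],"dr":[0,0,0]},
  {"hand":0,"translation":[0,0.04,0],"dr":[0,0,0]},
  {"hand":0,"translation":[0,0.02,0],"dr":[0,0,0]},
  {"hand":0,"translation":[0,0,0],"dr":[0,0,0]},
])

```text
time_s: 2.9
tcp_pos: [0.4099, 0.1657, 0.0402]
eef_rot: [-0.124, 2.166, -2.17]
contact_force: [-0.9, -0.9, -0.3]
opening: 0.0002
```

```bash
python3 - <<'E'
from h import *
st()
for n in("scene","top"):
    f=arm.grab_frame(n);cv2.imwrite(f"pics/{n}1.png",cv2.resize((f[130:280,180:340] if n=="top" else f[120:240,290:450])[:,:,::-1],None,fx=4,fy=4,interpolation=cv2.INTER_CUBIC)) 
E
```

```text
t 2.9 tcp [0.4099 0.1657 0.0402] F [-0.915  -0.8911 -0.2949] op 0.0002
R cols x,y,z [-0.9941 -0.1086  0.0059] [-0.0057 -0.0021 -1.    ] [ 0.1086 -0.9941  0.0015]
q [0.3572 0.4945 2.1208 0.     0.5324 1.8192]
```

View pics/scene1.png

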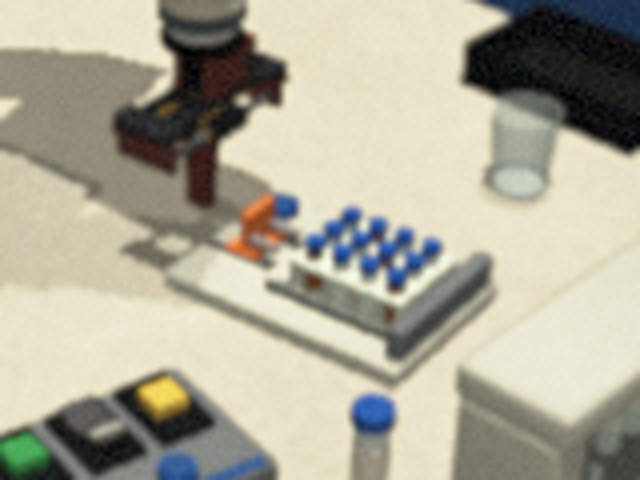

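View pics/top1.png

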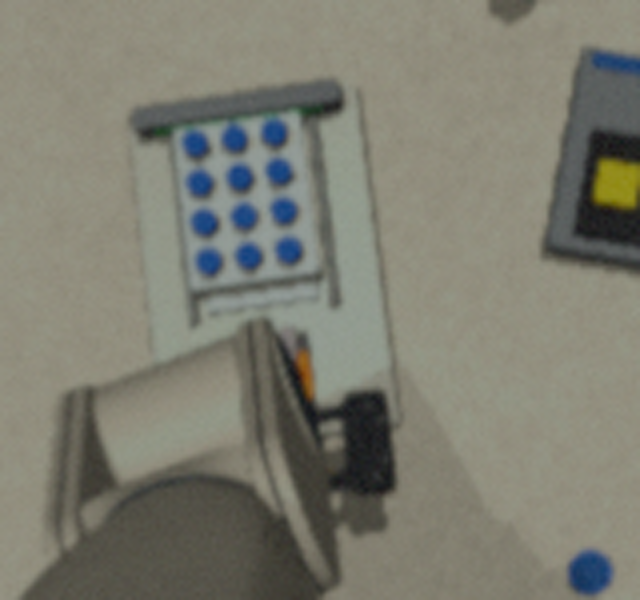

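The scene view shows the shut fingers behind the tab (tip at (202,200), tab at (258,215) in the crop), in line and clear. I'll advance now.

Request:
move_arm([
  {"hand":0,"translation":[-0.01,0,-0.001],"dr":[0,0,0]},
  {"hand":0,"translation":[-0.01,0,-0.001],"dr":[0,0,0]},
  {"hand":0,"translation":[-0.01,0,0],"dr":[0,0,0]},
  {"hand":0,"translation":[-0.005,0,0],"dr":[0,0,0]},
])

```text
time_s: 3.4
tcp_pos: [0.449, 0.1728, 0.0436]
eef_rot: [-0.114, 2.165, -2.163]
contact_force: [-0.2, 0.1, -0.7]
opening: 0.0003
```

Request:
move_arm([
  {"hand":0,"translation":[-0.004,0,0],"dr":[0,0,0]},
  {"hand":0,"translation":[-0.004,0,0],"dr":[0,0,0]},
])

```text
time_s: 3.6
tcp_pos: [0.4548, 0.1731, 0.0427]
eef_rot: [-0.118, 2.166, -2.166]
contact_force: [0.1, 0.7, -0.3]
opening: 0.0007
```

Request:
move_arm([
  {"hand":0,"translation":[-0.004,0,0],"dr":[0,0,0]},
  {"hand":0,"translation":[-0.004,0,0],"dr":[0,0,0]},
])

```text
time_s: 3.8
tcp_pos: [0.4617, 0.1738, 0.0425]
eef_rot: [-0.12, 2.166, -2.167]
contact_force: [-3.9, 1.2, 2.6]
opening: 0.0007
```

Request:
move_arm([
  {"hand":0,"translation":[-0.004,0,0],"dr":[0,0,0]},
  {"hand":0,"translation":[-0.004,0,0],"dr":[0,0,0]},
  {"hand":0,"translation":[-0.004,0,0],"dr":[0,0,0]},
])

```text
time_s: 4.1
tcp_pos: [0.4743, 0.1753, 0.0425]
eef_rot: [-0.119, 2.166, -2.166]
contact_force: [-4.5, 1.2, 0.6]
opening: 0.0005
```

Request:
move_arm([
  {"hand":0,"translation":[-0.003,0,0],"dr":[0,0,0]},
  {"hand":0,"translation":[-0.003,0,0],"dr":[0,0,0]},
])

```text
time_s: 4.3
tcp_pos: [0.479, 0.1758, 0.0424]
eef_rot: [-0.122, 2.167, -2.168]
contact_force: [-13.4, 2.5, 10.2]
opening: 0.0005
```

Request:
move_arm([
  {"hand":0,"translation":[-0.002,0,0],"dr":[0,0,0]},
  {"hand":0,"translation":[0,0,0],"dr":[0,0,0]},
])

```text
time_s: 4.5
tcp_pos: [0.4789, 0.1756, 0.0423]
eef_rot: [-0.126, 2.168, -2.17]
contact_force: [-13.4, 1.9, 9.2]
opening: 0.0003
```

Request:
move_arm([
  {"hand":0,"translation":[-0.003,0,0],"dr":[0,0,0]},
  {"hand":0,"translation":[0,0,0],"dr":[0,0,0]},
])

```text
time_s: 4.7
tcp_pos: [0.479, 0.1754, 0.042]
eef_rot: [-0.132, 2.169, -2.174]
contact_force: [-21.4, 2.5, 16.5]
opening: 0.0006
```

The tab is firm against its stop: force rises to 21 N with no further travel. I'll back off, lift and check.

Request:
move_arm([
  {"hand":0,"translation":[0.012,0,0],"dr":[0,0,0]},
  {"hand":0,"translation":[0.02,0,0],"dr":[0,0,0]},
  {"hand":0,"translation":[0.02,0,0],"dr":[0,0,0]},
  {"hand":0,"translation":[0,-0.04,0],"dr":[0,0,0]},
  {"hand":0,"translation":[0,-0.04,0],"dr":[0,0,0]},
  {"hand":0,"translation":[0,-0.04,0],"dr":[0,-0.15,0]},
  {"hand":0,"translation":[0,0,0],"dr":[0,0.15,0]},
  {"hand":0,"translation":[0,0,0.045],"dr":[0,0.15,0]},
  {"hand":0,"translation":[0,0,0.045],"dr":[0,0.15,0]},
  {"hand":0,"translation":[0,0,0.045],"dr":[0,0,0]},
  {"hand":0,"translation":[0,0,0.045],"dr":[0,0,0]},
])

```text
time_s: 5.8
tcp_pos: [0.4206, -0.0089, 0.1632]
eef_rot: [-0.207, -2.123, 2.123]
contact_force: [0.5, -1.0, -0.3]
opening: 0.0005
```

```bash
python3 - <<'E'
from h import *
plan([.6105,-.138,.10],-np.pi/2-.197)
for n in("scene","top"):
    f=arm.grab_frame(n);cv2.imwrite(f"pics/{n}2.png",cv2.resize((f[140:260,200:300] if n=="top" else f[150:210,320:420])[:,:,::-1],None,fx=5 if n=='top' else 8,fy=5 if n=='top' else 8,interpolation=cv2.INTER_CUBIC)) 
E
```

```text
t 5.8 tcp [ 0.4206 -0.0089  0.1632] F [ 0.4686 -0.9876 -0.3062] op 0.0005
R cols x,y,z [-0.9818  0.1896 -0.0034] [ 0.0034 -0.0006 -1.    ] [-0.1896 -0.9819 -0.0001]
q [-0.0492  0.2158  2.1128 -0.0005  0.8096  1.7127]
tool translation [-0.2107  0.064   0.0907] dr [ 0.0001  0.0062 -0.0034]
```

View pics/scene2.png

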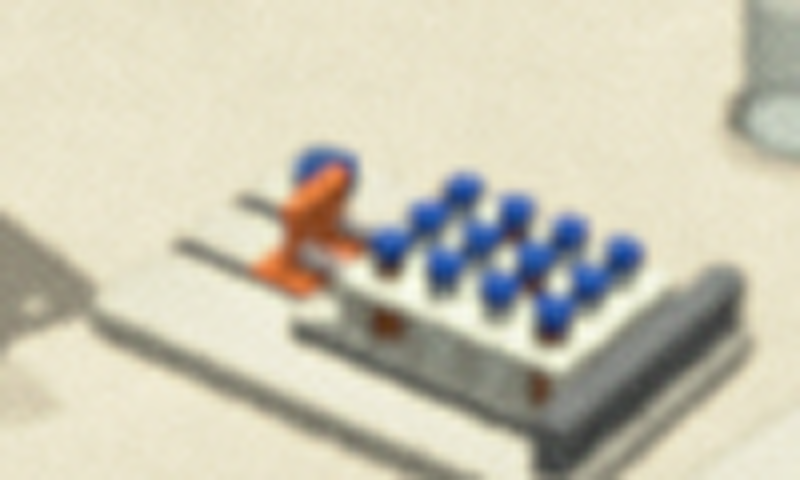

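View pics/top2.png

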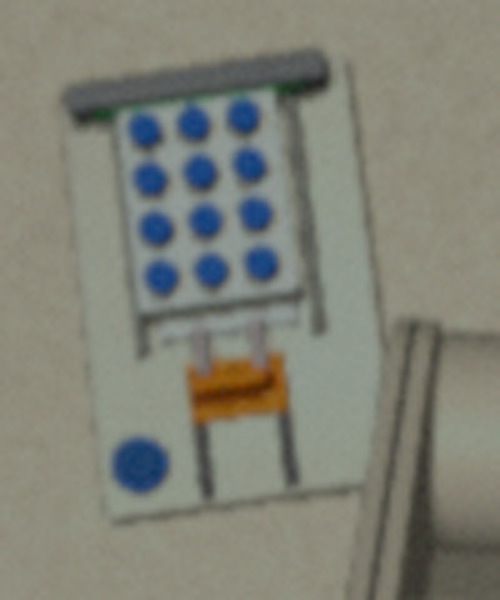

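The latch is at the front end of its rails with the bolts engaged, and the rack and cap haven't moved. Next is the rocker.

Request:
move_arm([
  {"hand":0,"translation":[-0.042,0,0.018],"dr":[0,0.006,-0.003]},
  {"hand":0,"translation":[-0.042,0,0.018],"dr":[0,0,0]},
  {"hand":0,"translation":[-0.042,0,0.018],"dr":[0,0,0]},
  {"hand":0,"translation":[-0.042,0.02,0.018],"dr":[0,0,0]},
  {"hand":0,"translation":[-0.042,0.02,0.018],"dr":[0,0,0]},
  {"hand":0,"translation":[0,0.02,0],"dr":[0,0,0]},
  {"hand":0,"translation":[0,0,0],"dr":[0,0,0]},
])

```text
time_s: 6.6
tcp_pos: [0.6074, -0.1362, 0.0993]
eef_rot: [-0.203, -2.115, 2.114]
contact_force: [-1.3, -0.4, -0.4]
opening: 0.0005
```

```bash
python3 - <<'E'
from h import *
plan([.6105,-.138,.07],-np.pi/2-.197)
for n in("scene",):
    f=arm.grab_frame(n);cv2.imwrite(f"pics/{n}3.png",cv2.resize(f[170:290,240:400][:,:,::-1],None,fx=5,fy=5,interpolation=cv2.INTER_CUBIC)) 
E
```

```text
t 6.6 tcp [ 0.6074 -0.1362  0.0993] F [-1.2914 -0.3615 -0.3801] op 0.0005
R cols x,y,z [-0.9805  0.1965  0.0065] [-0.0064  0.0013 -1.    ] [-0.1965 -0.9805 -0.0001]
q [-0.2396  0.5779  1.7039 -0.0003  0.8663  1.5292]
tool translation [-0.0035  0.0292  0.0012] dr [ 0.0001 -0.0008  0.0065]
```

View pics/scene3.png

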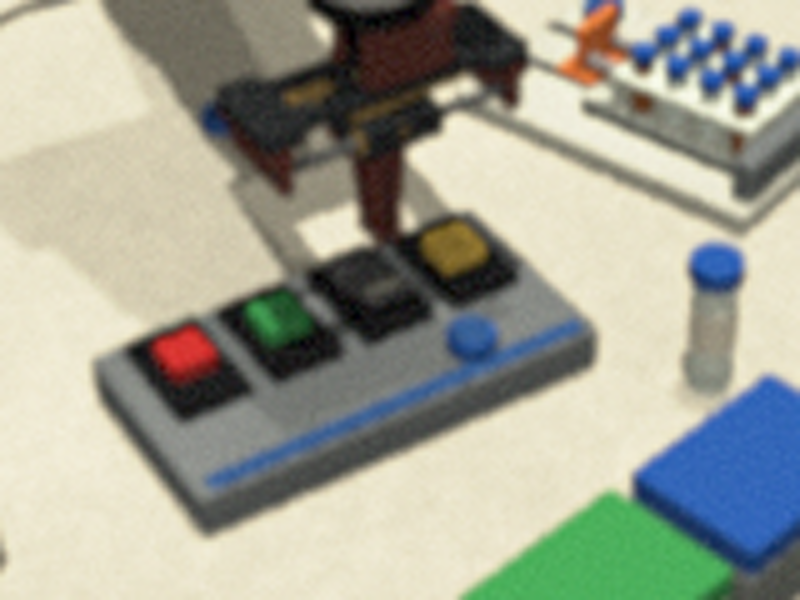

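The tip (382,237) is right above the white bar (380,283). I'll descend in small steps.

Request:
move_arm([
  {"hand":0,"translation":[-0.004,0.015,0.001],"dr":[0,0,0]},
  {"hand":0,"translation":[0,0.014,0],"dr":[0,0,0]},
  {"hand":0,"translation":[0,0.004,0],"dr":[0,0,0]},
])

```text
time_s: 6.95
tcp_pos: [0.6106, -0.1374, 0.0679]
eef_rot: [-0.204, -2.116, 2.115]
contact_force: [-0.9, 0.8, -0.0]
opening: 0.0004
```

Request:
move_arm([
  {"hand":0,"translation":[0,0.003,0],"dr":[0,0,0]},
  {"hand":0,"translation":[0,0.003,0],"dr":[0,0,0]},
])

```text
time_s: 7.15
tcp_pos: [0.6117, -0.138, 0.0633]
eef_rot: [-0.207, -2.117, 2.116]
contact_force: [-0.0, 1.0, 1.4]
opening: 0.0006
```

Request:
move_arm([
  {"hand":0,"translation":[0,0.003,0],"dr":[0,0,0]},
  {"hand":0,"translation":[0,0.003,0],"dr":[0,0,0]},
])

```text
time_s: 7.35
tcp_pos: [0.6129, -0.1383, 0.0579]
eef_rot: [-0.21, -2.118, 2.118]
contact_force: [2.9, 0.2, 3.6]
opening: 0.0003
```

Request:
move_arm([
  {"hand":0,"translation":[0,0.003,0],"dr":[0,0,0]},
  {"hand":0,"translation":[0,0.002,0],"dr":[0,0,0]},
])

```text
time_s: 7.55
tcp_pos: [0.6127, -0.1383, 0.0538]
eef_rot: [-0.208, -2.117, 2.117]
contact_force: [-4.5, 1.7, 28.9]
opening: 0.0007
```

Request:
move_arm([
  {"hand":0,"translation":[0,0.002,0],"dr":[0,0,0]},
  {"hand":0,"translation":[0,0.001,0],"dr":[0,0,0]},
])

```text
time_s: 7.75
tcp_pos: [0.6128, -0.1384, 0.0535]
eef_rot: [-0.209, -2.117, 2.118]
contact_force: [-10.8, 1.6, 45.1]
opening: 0.0004
```

The rocker hit its stop at 53.5 mm, as given for level. I'll lift off and look.

Request:
move_arm([
  {"hand":0,"translation":[0,-0.01,0],"dr":[0,0,0]},
  {"hand":0,"translation":[0,-0.03,0],"dr":[0,0,0]},
  {"hand":0,"translation":[0,-0.03,0],"dr":[0,0,0]},
  {"hand":0,"translation":[0.022,0,0.032],"dr":[0,0,0]},
  {"hand":0,"translation":[0.022,0,0.032],"dr":[0,0,0]},
  {"hand":0,"translation":[0.04,0,0],"dr":[0,0,0]},
  {"hand":0,"translation":[0.04,0,0],"dr":[0,0,0]},
  {"hand":0,"translation":[0.03,0,0],"dr":[0,0,0]},
  {"hand":0,"translation":[0,0,0],"dr":[0,0,0]},
])

```text
time_s: 8.65
tcp_pos: [0.4429, -0.1692, 0.1188]
eef_rot: [-0.2, -2.115, 2.111]
contact_force: [-0.7, -1.4, 0.5]
opening: 0.0006
```

```bash
python3 - <<'E'
from h import *
plan([.579,-.197,.08],-np.pi/2-.197)
for n in("scene","top"):
    f=arm.grab_frame(n);cv2.imwrite(f"pics/{n}4.png",cv2.resize((f[190:290,250:370] if n=='scene' else f[125:215,300:430])[:,:,::-1],None,fx=6,fy=6,interpolation=cv2.INTER_CUBIC)) 
E
```

```text
t 8.65 tcp [ 0.4429 -0.1692  0.1188] F [-0.7191 -1.3662  0.4797] op 0.0006
R cols x,y,z [-0.9804  0.1966  0.0091] [-0.0087  0.0028 -1.    ] [-0.1967 -0.9805 -0.001 ]
q [-0.3896  0.3718  2.0236 -0.0011  0.7554  1.38  ]
tool translation [-0.1392  0.0375  0.0005] dr [ 0.001  -0.0009  0.0091]
```

View pics/scene4.png

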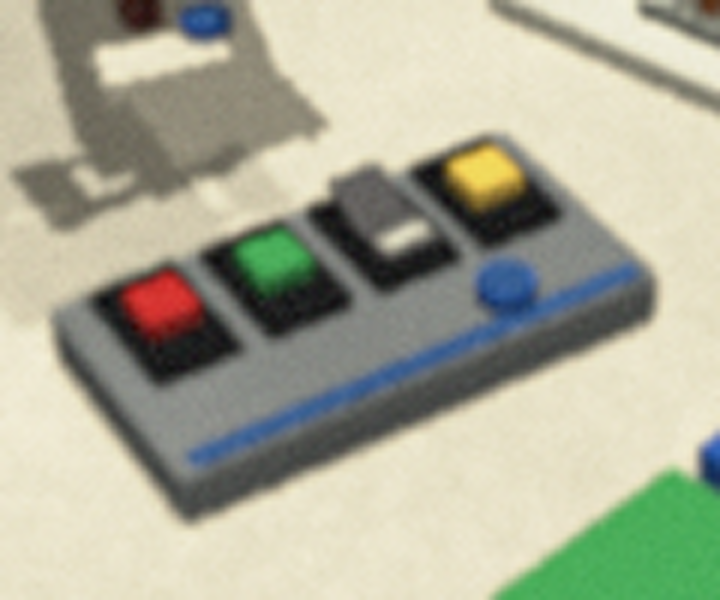

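View pics/top4.png

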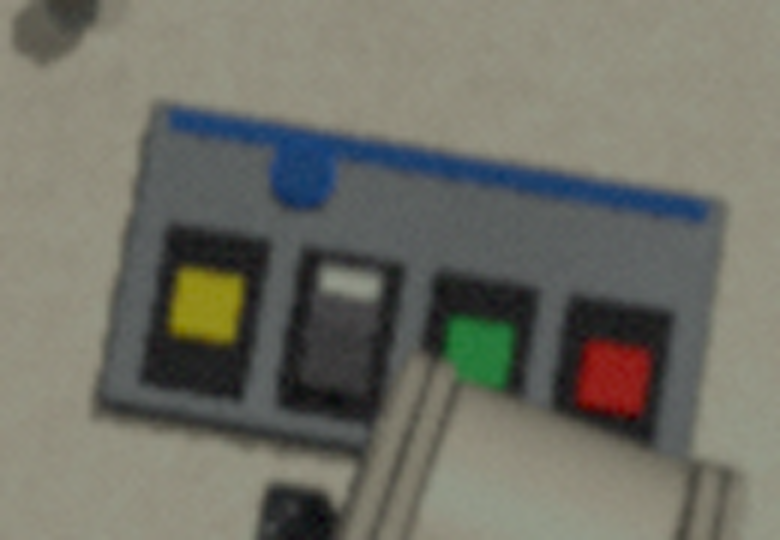

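The white half now lies level and the grey near half stands up, so the rocker is on. Nothing else has moved. Next, the green key.

Request:
move_arm([
  {"hand":0,"translation":[-0.035,0,0],"dr":[0,0,0.005]},
  {"hand":0,"translation":[-0.035,0,0],"dr":[0,0,0]},
  {"hand":0,"translation":[-0.035,0,0],"dr":[0,0,0]},
  {"hand":0,"translation":[-0.034,0.015,0.001],"dr":[0,0,0]},
  {"hand":0,"translation":[0,0.015,0],"dr":[0,0,0]},
  {"hand":0,"translation":[0,0.005,0],"dr":[0,0,0]},
  {"hand":0,"translation":[0,0,0],"dr":[0,0,0]},
])

```text
time_s: 9.45
tcp_pos: [0.5826, -0.1982, 0.0831]
eef_rot: [-0.207, -2.118, 2.116]
contact_force: [0.1, -0.6, 0.3]
opening: 0.0004
```

```bash
python3 - <<'E'
from h import *
plan([.579,-.197,.065],-np.pi/2-.197)
for n in("scene",):
    f=arm.grab_frame(n);cv2.imwrite(f"pics/{n}5.png",cv2.resize(f[190:290,250:370][:,:,::-1],None,fx=6,fy=6,interpolation=cv2.INTER_CUBIC)) 
E
```

```text
t 9.45 tcp [ 0.5826 -0.1982  0.0831] F [ 0.0583 -0.5789  0.2638] op 0.0004
R cols x,y,z [-0.9807  0.1958  0.0019] [-0.0018  0.0009 -1.    ] [-0.1958 -0.9807 -0.0006]
q [-0.3474  0.5913  1.7293  0.0004  0.8229  1.4202]
tool translation [ 0.0038  0.0181 -0.0005] dr [ 0.0006 -0.      0.0019]
```

View pics/scene5.png

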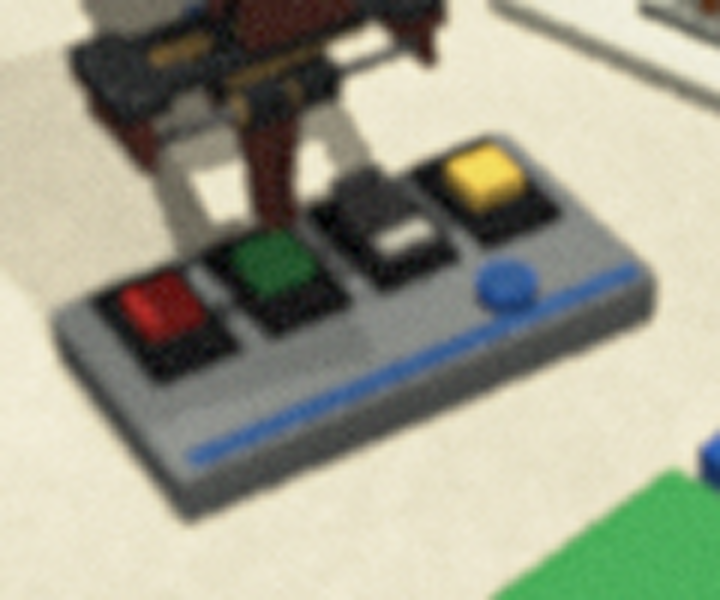

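The tip (277,222) is above the green key (275,258). Now to press it.

Request:
move_arm([
  {"hand":0,"translation":[0.004,0.01,0],"dr":[0,0,0]},
  {"hand":0,"translation":[0,0.01,0],"dr":[0,0,0]},
  {"hand":0,"translation":[0,0.004,0],"dr":[0,0,0]},
])

```text
time_s: 9.8
tcp_pos: [0.5794, -0.1979, 0.0598]
eef_rot: [-0.21, -2.118, 2.118]
contact_force: [-0.6, -0.3, -0.4]
opening: 0.0008
```

Request:
move_arm([
  {"hand":0,"translation":[0,0.003,0],"dr":[0,0,0]},
  {"hand":0,"translation":[0,0.003,0],"dr":[0,0,0]},
])

```text
time_s: 10.0
tcp_pos: [0.5801, -0.1981, 0.0546]
eef_rot: [-0.211, -2.118, 2.118]
contact_force: [-1.8, -0.0, 3.5]
opening: 0.0006
```

Request:
move_arm([
  {"hand":0,"translation":[0,0.002,0],"dr":[0,0,0]},
  {"hand":0,"translation":[0,0.001,0],"dr":[0,0,0]},
])

```text
time_s: 10.2
tcp_pos: [0.5802, -0.1981, 0.0518]
eef_rot: [-0.211, -2.118, 2.118]
contact_force: [-2.2, 0.1, 5.1]
opening: 0.0003
```

Request:
move_arm([
  {"hand":0,"translation":[0,0.002,0],"dr":[0,0,0]},
  {"hand":0,"translation":[0,0.001,0],"dr":[0,0,0]},
  {"hand":0,"translation":[0,0,0],"dr":[0,0,0]},
])

```text
time_s: 10.5
tcp_pos: [0.5804, -0.1981, 0.051]
eef_rot: [-0.211, -2.118, 2.119]
contact_force: [-9.9, 3.0, 23.2]
opening: 0.0005
```

The key is on its stop: TCP at 51.0 mm, 23 N. I'll release it and withdraw.

Request:
move_arm([
  {"hand":0,"translation":[0,-0.01,0],"dr":[0,0,0]},
  {"hand":0,"translation":[0,-0.03,0],"dr":[0,0,0]},
  {"hand":0,"translation":[0,-0.04,0],"dr":[0,0,0]},
  {"hand":0,"translation":[0.045,-0.03,0],"dr":[0,0,0]},
  {"hand":0,"translation":[0.045,0,0.02],"dr":[0,0,0]},
  {"hand":0,"translation":[0.045,0,0.04],"dr":[0,0,0]},
  {"hand":0,"translation":[0,0,0.045],"dr":[0,0,0]},
  {"hand":0,"translation":[0,0,0.045],"dr":[0,0,0]},
  {"hand":0,"translation":[0,0,0],"dr":[0,0,0]},
  {"hand":0,"translation":[0,0,0],"dr":[0,0,0]},
])

```text
time_s: 11.5
tcp_pos: [0.4306, -0.3151, 0.1563]
eef_rot: [-0.215, -2.117, 2.118]
contact_force: [0.1, 0.6, -0.2]
opening: 0.0007
```

```bash
python3 - <<'E'
from h import *
st()
for n in("scene","top"):
    f=arm.grab_frame(n);cv2.imwrite(f"pics/{n}6.png",cv2.resize((f[155:285,250:420] if n=='scene' else f[100:260,190:440])[:,:,::-1],None,fx=4.5 if n=='scene' else 3,fy=4.5 if n=='scene' else 3,interpolation=cv2.INTER_CUBIC)) 
E
```

```text
t 11.5 tcp [ 0.4306 -0.3151  0.1563] F [ 0.1361  0.6355 -0.2008] op 0.0007
R cols x,y,z [-0.9801  0.1983 -0.0028] [ 0.0027 -0.0007 -1.    ] [-0.1983 -0.9801  0.0001]
q [-0.6548  0.3803  1.8833  0.0015  0.8753  1.1147]
```

View pics/scene6.png

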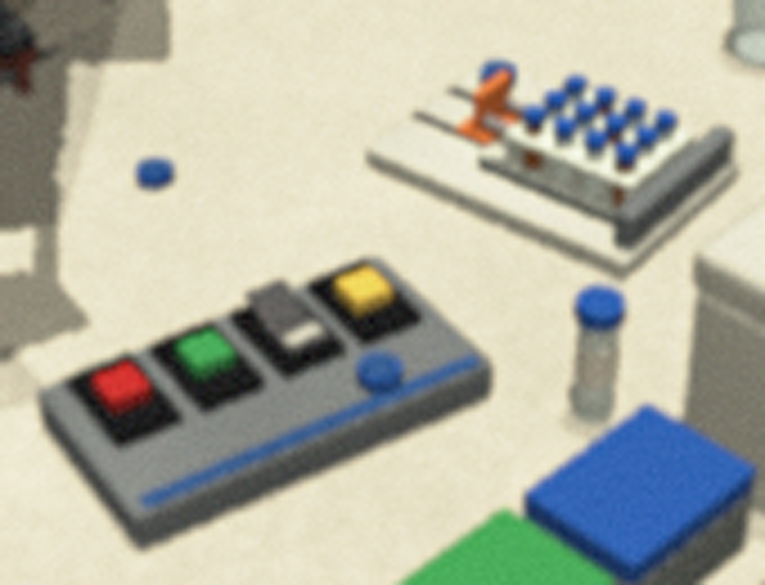

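View pics/top6.png

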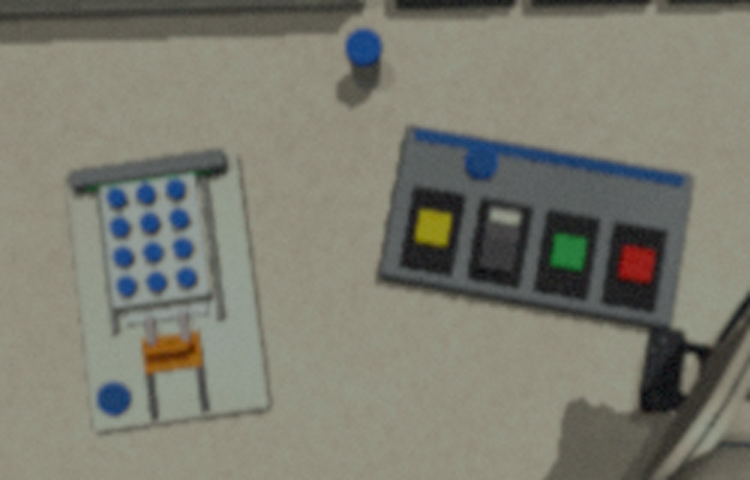

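The latch is home, the rocker is on, and the green key is up again at (206,350), the same pixel as before. The caps, tube and rack are all unmoved.

```bash
python3 - <<'E'
from cell import arm
print(arm.close_job())
E
```

```text
the job is handed in; nothing more can be done
None
```

The tube mixer start sequence is done in the order asked, and the job was handed in at about 11.6 s with the arm clear and touching nothing.

- **Latch:** I pushed the orange latch about 19 mm until it stopped firmly. Force rose from 13 N to 21 N with no further movement, and the pictures show the bolts at the rack.
- **Rocker:** The white-marked end stopped at 53.5 mm, against the 54 mm given for fully on. It took 45 N vertically at the fingertips, more than was needed. This was fingertip force, not the arm or gripper body, and well under the 120 N wrist limit. The picture afterwards shows that half lying level.
- **Green key:** I pressed it to its stop at 51.0 mm with 23 N, which matches 57 mm less its 6 mm travel. The last pictures show it up again.
- **Left alone:** I did not touch the yellow and red keys. In the last pictures the rack, the caps and the tube stand where they were; I didn't re-check the beaker, jar and pink rack, but the arm did not go near them.

No check failed. The two cameras disagreed by up to 17 mm on one dock corner, so I used contact force to find the latch's stop. I had no direct reading of any joint.

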